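# Lever dispenser: tablet tube into the night drawer

## Robot

A 6-joint arm with a two-finger parallel gripper is mounted at the origin on the work surface. World frame = base frame: x ahead of the robot, y to its left, z up, the work surface at z = 0. Lengths are in m, angles in degrees, forces in N, time in s.
With the tool pointing down it reaches from about 0.4 to 0.825 m from the base axis. Payload 7 kg.
Tool frame: the origin (TCP) lies midway between the tips of the shut fingers; the grasp point (between the pads) lies ctrl.tcp_to_grasp behind it (ctrl.tcp_to_grasp is the distance from the TCP to the grasp point, in m); z points along the fingers, y is the line along which they close (so a half turn about z gives the same grasp; the last joint's range is limited). The gripper opens to 88 mm and grips with 3 to 60 N. Pads are 19 mm wide; open, the fingers measure 130 mm over their backs; the gripper's body (78 mm by 193 mm) begins 47 mm behind the grasp point.
Start: joints at [-58.321, 20.546, 0.682, 0, -70.136, -16.507], TCP at [0.177, -0.651, 0.227] pointing down, gripper open.
Joint ranges: [-176.03, 176.03], [-82.01, 121.73], [-58.28, 71.71], [-173.87, 95.51], [-174.79, -0.11], [-173.66, 173.66]. Speed limits (degrees/s): [136.94, 136.94, 172.46, 180, 180, 180].

## Interface

Orientations are given as [roll, pitch, yaw] about the fixed x, y, z axes, in that order (R = Rz(yaw) Ry(pitch) Rx(roll)).
In Python, from plant import ctrl, imaging, close_job gives the robot as it stands.
- The arm moves only by the shell command python3 -m crank 'ROWS'. ROWS is JSON, a list of rows, each a list of 3 entries, a list of its own where there are three numbers: the shift along the world's x, y, z in m, then the turn, a rotation vector about the world's x, y, z in degrees, then the opening, from -1 (shut) to 1 (fully open), so that 0 is half open. A call has 1 to 12 rows; each row shifts and turns the commanded pose from where the row before left it; what a row does not reach is not made up. A row lasts 1/10 s, in which the tool goes at most 50 mm and 8.59 degrees, less where a joint would pass 70% of its speed; a pose out of reach is approached as far as the arm can. A call is refused whole if a number of a shift passes 0.05 or a number of a turn 8.59, either way. A call with a gripper value outside its range is refused whole. The fingers move at their own pace and stop on an object; the grip force is fixed at half the most. Time passes only in rows, so rows that do not move let the fingers close. It gives the time, the measured TCP pose, the force, the opening and the grip force at its end, in the units of the state.
- ctrl.get_obs(): the state, without advancing time (a new reading comes with each control period).
- imaging.snapshot(name): name is "scene" or "side" or "wrist"; returns (picture, depth): 420x560x3 uint8, blue, green, red; 420x560 float32, m along the optical axis (not along the pixel's ray), 0 where there is no reading.
- imaging.camera_model(name): a dict with "mtx" (3x3 intrinsics, pixels), "R" (3x3) and "t" (3): a world point X has camera coordinates R X + t. Camera axes: x right, y down, z forward; pixel columns grow to the right and rows downward; lengths in m; the calibration is good to about 2 mm. A picture is of the moment at which its call begins: read the wrist's pose just before it. camera_model takes no time and is no camera call; for the wrist camera it gives the pose at the moment of the call.
- close_job(): hands the job in; it is judged then, once.
The state is a dict: "clock": time; "joint_pos": joint angles; "qvel": joint speeds; "tau": joint torques, N m; "tool_pos": TCP position; "orientation": TCP orientation; "force": force on the tool from outside, world axes, zero at the start; "moment": the same for the moment, N m; "opening": finger opening in m; "gripper_force": force on a finger pad.
Only numpy, scipy, OpenCV 4.12 (cv2) and the standard library are available. Lean on these libraries where they do the work, as an engineer would, in place of code of your own. Each camera call takes 0.05 s, during which the arm holds its last target. There are 200 camera calls.

## Task

Press the dispenser's front lever all the way down and keep it down until the tablet tube has rolled out from under the lid into the open drawer below, then ease the lever slowly back up so that the lid comes down without a slam. Then push the drawer home, gently but firmly enough to go past its spring catch, until it is fully seated with the tube inside; do not shove the other things about, and do not force the lever or the drawer against their stops.

Things in the scene. Friction and masses are not known exactly. Their poses are not given: they have to be found in the camera images.
- dispenser: White plastic dispenser, fixed: 180 mm deep (x), 250 wide (y), 200 high. Origin: centre of its underside, on the table. Its -x side is the front, towards the robot (turned up to 0.3 rad); +x points to its back. Its part from y = 15 to 125 mm is a tower with the lever, upright front face at x = -90 mm; the part from y = -125 to 15 mm holds the chute with the lid and the drawer below.
- lever (a joint): Grey lever's angle, rad: 0 = up, 0.36 = down on its stop. Flat paddle, 75 mm from its hinge (60 stick out of the tower), 44 wide, 8 thick; leans up 10 degrees at rest. Hinge along the dispenser's y at its x = -75, z = 65 mm. A spring and the lid's weight push it up: 3 to 12 N at the pad point, then it climbs steeply at the stop; over 60 N would strain it. Let go, it flies up and the lid slams.
- lever_pad (a point): Where to press: middle of the paddle's width, on its top, 55 mm from its hinge, 40 mm in front of the tower. At rest 75 mm above the table; it goes down 20 mm. The tower (200 mm high) stands close behind: a gripper pointing straight down may strike it, so lean it back to the robot by 15 to 25 degrees, fingers pointing forward and down.
- lid (a joint): Grey lid's angle, rad: 0 = shut, 1.2 = fully up. Geared to the lever: 3.33 x the lever's angle. A plate 120 mm wide, 103 mm long, hinged at the chute's top (dispenser's x = -20, z = 185 mm), sloping down to the front when shut; on its way up it sticks out over the drawer to the dispenser's x = -125 mm.
- lid_edge (a point): Middle of the lid's lower front edge; about 108 mm above the table when shut, about 220 mm when fully up.
- drawer (a joint): How far the white drawer is open, m, 0.14 = fully out; slides along the dispenser's x, home towards +x. Home is where its catch and firm back stop are set, unseen: anywhere from 0.006 to 0.036, so find it by feel. It glides easily (1 to 3 N) until 18 mm before home, then the catch resists with 4 to 10 N for some 7 mm, then pulls the drawer in onto the stop. Over 40 N would strain it.
- drawer_face (a point): Centre of the drawer's plain front face, 33 mm above the table. The face is 124 mm wide, from 4 to 62 mm above the table, no handle; axes as the dispenser's. It lies at the dispenser's y = -50 and x = -100 mm less the opening. Behind the 12 mm front: a tray 144 mm deep, 112 wide, floor at 10 mm, walls to 54 mm. Chute and lid come close above it when home: lean the gripper back as for the lever.
- tube_center (a point): Centre of the white tablet tube with a grey cap, a cylinder of 34 mm diameter and 96 mm long that lies across the chute behind the lid (its length along its own y). It rolls out by itself once the lid is up some 0.5 rad, and drops into the open drawer.
- cup: Yellow hard silicone cup, 74 mm across, 85 mm high, beside the dispenser. Origin: centre of the underside. Leave alone.
- jar: Black hearing aid drying jar with twist cap, 72 mm across, 72 mm high, on the lever's side. Origin: centre of the underside. Leave alone.
- pillbox: Steel pill box, 110 x 65 x 24 mm, on the open drawer's other side. Origin: centre of the underside. Leave alone.
- magnifier: Clear plastic magnifying sheet in a frame on a foot, 160 mm wide, 120 mm high. Origin: centre of the underside. Leave alone.
- glasses_case: Black glasses case, 160 x 60 x 38 mm. Origin: centre of the underside. Leave alone.
- book: Book, 134 x 194 x 25 mm, lying flat. Origin: centre of the underside. Leave alone.
- catch (a joint): Height of the drawer's spring catch pin, m, hidden inside the tower: about -0.005 while the drawer is open, about -0.007 on the hump, and back to about 0 once the drawer is seated.

How it is judged (in metres and radians):
On the way, in this order (a step that is already met when the one before it is completed fails the run):
1. the lever is fully down (over 0.30 of 0.36 rad), the lid up with it, and the tube lies in the drawer (value of joint lever above 0.3 rad and x of tube_center in the frame of drawer_face above 0.015 m and z of tube_center in the frame of drawer_face below 0.01 m), for 0.2 s.
2. the lid is shut again (under 0.06 rad) with the tube in the drawer (value of joint lid below 0.06 rad and z of tube_center in the frame of drawer_face below 0.01 m), for 0.2 s.
At the end, for the whole second after the job is handed in: The drawer is seated past its catch (catch pin risen to within 2.5 mm of free) and at rest, the tube lies on the drawer's floor, and the lid is shut (within 0.06 rad) (all of step 2 and value of joint catch above -0.0025 m and value of joint drawer below 0.04 m and x of tube_center in the frame of drawer_face between 0.015 and 0.155 m and linear speed of drawer below 0.01 m/s); the robot touches nothing.
It fails at once if the lid slams: it falls faster than 4 rad/s (velocity of joint lid below -4 rad/s).
It fails at once if the lever is forced: over 60 N (contact force between the fingers and lever above 60 N).
It fails at once if the drawer is forced: over 40 N (contact force between the fingers and drawer above 40 N).
It fails at once if a bystander is moved by more than 30 mm (distance of any of cup, jar, pillbox, magnifier, glasses_case, book from where it was at the start of the episode above 0.03 m).
It also fails if it takes over 48 s, if anything falls off the work surface, if the arm or the gripper's body presses on something with over 40 N, if the wrist force passes 120 N, or if a joint passes its speed limit or range.

## Working session

There is one attempt and no reset: what is moved stays moved. The work goes in short steps, Python scripts to look and compute and a shell command to move; the robot and the scene stay as the last step left them, time stands still between calls to the robot, and variables do not carry over. Pictures are saved under pics/ and viewed, at most 10 in all, crops included, and the job is handed in when it is done.

```bash
mkdir -p pics; cat > h.py <<'E'
import numpy as np, cv2
from plant import ctrl, imaging, close_job
def pts(name):
    m=imaging.camera_model(name); im,d=imaging.snapshot(name)
    K=np.array(m["mtx"]);R=np.array(m["R"]);t=np.array(m["t"])
    v,u=np.mgrid[:420,:560]
    c=np.stack([(u-K[0,2])/K[0,0]*d,(v-K[1,2])/K[1,1]*d,d],-1)
    P=(c-t)@R; P[d==0]=np.nan
    return im,P
E
python3 - <<'E'
from h import *
for n in ["scene","side"]:
    im,P=pts(n); cv2.imwrite(f"pics/{n}.png",im); np.save(n+".npy",P); np.save(n+"_im.npy",im)
    m=imaging.camera_model(n); print(n,-np.array(m["R"]).T@m["t"])
print(ctrl.get_obs(),ctrl.tcp_to_grasp)
E
```

```text
scene [0.52926167 0.46729602 1.61619669]
side [0.24794863 0.49772118 1.29983707]
{'clock': 0.1, 'joint_pos': array([-5.83198480e+01,  2.05869980e+01,  6.38999410e-01, -1.63304430e-02,
       -7.01334765e+01, -1.65085113e+01]), 'qvel': array([ 0.04636912, -0.19942275,  0.05952573,  0.07690789, -0.08818104,
       -0.04138053]), 'tau': array([-8.33801441e-04, -5.84163952e+01,  2.93750775e+01,  7.01546386e+00,
        1.02236177e-02, -6.33154968e-05]), 'tool_pos': array([ 0.17653398, -0.65107178,  0.22572436]), 'orientation': array([ 1.79917521e+02, -8.43410992e-03, -1.64833914e+02]), 'force': array([-0.23577596, -0.67224091,  0.14839452]), 'moment': array([ 0.04474605, -0.00880107, -0.04216623]), 'gripper_force': 0.0, 'opening': 0.08787221681938065} 0.0188
```

View pics/scene.png

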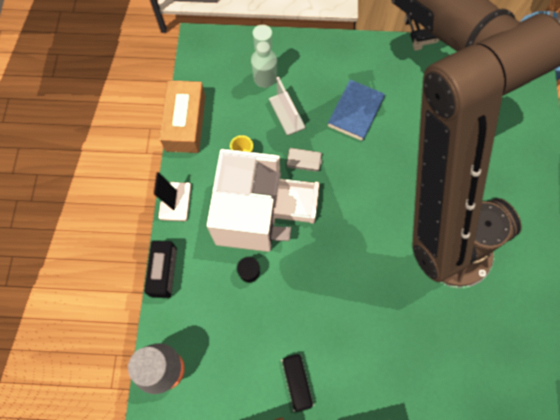

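View pics/side.png

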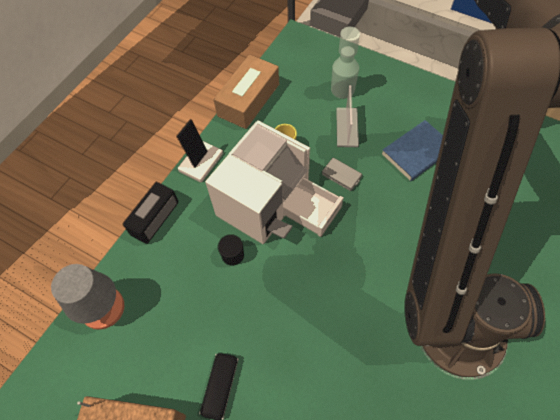

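The pictures show the dispenser at scene px (245,200), with the tower below it (245,220), the lever at (282,234), the drawer at (298,200), the pillbox at (305,159) and the jar at (248,269).

```bash
python3 - <<'E'
from h import *
for n,box in [("scene",(195,145,325,255)),("side",(200,115,350,245))]:
    P=np.load(n+".npy");im=np.load(n+"_im.npy").astype(int)
    x0,y0,x1,y1=box; p=P[y0:y1,x0:x1].reshape(-1,3)
    for lo,hi in [(.19,.21),(.05,.068)]:
        q=p[(p[:,2]>lo)&(p[:,2]<hi)]
        q=q[(q[:,0]<.75) if hi<.1 else slice(None)] if len(q) else q
        msk=np.zeros((600,600),np.uint8); ij=((q[:,:2]-[.3,-.5])/.002).astype(int)
        k=(ij>=0).all(1)&(ij<600).all(1); msk[ij[k,1],ij[k,0]]=255
        msk=cv2.morphologyEx(msk,cv2.MORPH_CLOSE,np.ones((5,5)))
        cs,_=cv2.findContours(msk,cv2.RETR_EXTERNAL,cv2.CHAIN_APPROX_NONE)
        for c in cs:
            if cv2.contourArea(c)>40:
                r=cv2.minAreaRect(c); b=cv2.boxPoints(r)*.002+[.3,-.5]
                print(n,lo,np.array(r[0])*.002+[.3,-.5],np.array(r[1])*.002,r[2],b.round(3).tolist())
    for nm,(u,v) in (dict(jar=(248,268),pill=(305,159),lev=(283,234),book=(357,108)) if n=="scene" else dict(jar=(231,243),pill=(343,172),lev=(283,230))).items(): print(nm,P[v,u].round(3))
E
```

```text
scene 0.19 [ 0.68272345 -0.09930811] [0.25650177 0.1828405 ] 85.6567611694336 [[0.582, -0.22], [0.764, -0.234], [0.784, 0.022], [0.601, 0.035]]
scene 0.05 [0.6928934  0.02550763] [0.0048448  0.11014794] 85.91438293457031 [[0.638, 0.027], [0.748, 0.019], [0.748, 0.024], [0.638, 0.032]]
scene 0.05 [ 0.585 -0.01 ] [0.03  0.048] 0.0 [[0.57, 0.014], [0.57, -0.034], [0.6, -0.034], [0.6, 0.014]]
scene 0.05 [ 0.52307903 -0.13584158] [0.12751837 0.13033646] 84.05313110351562 [[0.452, -0.193], [0.581, -0.206], [0.595, -0.079], [0.465, -0.066]]
jar [0.664 0.109 0.073]
pill [ 0.502 -0.291  0.023]
lev [ 0.562 -0.005  0.074]
book [ 0.327 -0.495  0.027]
side 0.19 [ 0.68247223 -0.0996532 ] [0.25711346 0.18404559] 86.05481719970703 [[0.582, -0.222], [0.765, -0.234], [0.783, 0.022], [0.6, 0.035]]
side 0.05 [0.65748529 0.01993518] [0.17060678 0.06441703] 20.885801315307617 [[0.566, 0.02], [0.589, -0.041], [0.749, 0.02], [0.726, 0.08]]
side 0.05 [ 0.52672633 -0.12887457] [0.16418253 0.14091011] 89.01223754882812 [[0.455, -0.21], [0.596, -0.212], [0.599, -0.048], [0.458, -0.046]]
side 0.05 [ 0.72111771 -0.32847058] [0.05141755 0.01794764] 14.03624439239502 [[0.694, -0.326], [0.698, -0.343], [0.748, -0.331], [0.744, -0.314]]
jar [0.664 0.1   0.077]
pill [ 0.502 -0.296  0.023]
lev [ 0.556 -0.006  0.075]
```

```bash
python3 - <<'E'
from h import *
th=np.radians(-4.2);c,s=np.cos(th),np.sin(th);Rd=np.array([[c,-s,0],[s,c,0],[0,0,1]]);o=np.array([.6825,-.0995,0])
for n in ["scene","side"]:
    P=np.load(n+".npy").reshape(-1,3); q=(P-o)@Rd
    a,b,z=q.T
    L=q[(a>-.16)&(a<-.095)&(b>.02)&(b<.13)&(z>.05)&(z<.1)]
    D=q[(a>-.3)&(a<-.11)&(b>-.14)&(b<.03)&(z>.045)&(z<.075)]
    print(n,len(L),np.nanpercentile(L,[2,50,98],0).round(4).tolist()); print(np.nanpercentile(D,[1,5,50,95,99],0).round(4).tolist())
    A=np.vstack([L[:,0],np.ones(len(L))]).T; print("slope",np.linalg.lstsq(A,L[:,2],rcond=None)[0])
print(o+Rd@[-.13,.07,.075],Rd[:,0])
E
```

```text
scene 227 [[-0.1462, 0.0612, 0.0648], [-0.122, 0.0834, 0.0736], [-0.0962, 0.1043, 0.083]]
[[-0.2195, -0.1083, 0.0452], [-0.2178, -0.1072, 0.0468], [-0.2068, -0.045, 0.0581], [-0.1185, 0.0133, 0.0667], [-0.1111, 0.0147, 0.0699]]
slope [-0.17895817  0.05211125]
side 255 [[-0.1472, 0.0617, 0.0665], [-0.1234, 0.0827, 0.0746], [-0.0971, 0.104, 0.0833]]
[[-0.2208, -0.1091, 0.0455], [-0.2191, -0.1061, 0.0471], [-0.2086, -0.042, 0.0574], [-0.1206, 0.0133, 0.0661], [-0.1116, 0.0143, 0.0678]]
slope [-0.19200624  0.05118761]
[ 0.55797579 -0.02016702  0.075     ] [ 0.99731448 -0.0732382   0.        ]
```

```bash
python3 -m crank '[[[0.02,0.04,0.002],[0,0,-1.6],-1],[[0.02,0.04,0.002],[0,0,-1.6],-1],[[0.02,0.04,0.002],[0,0,-1.6],-1],[[0.02,0.04,0.002],[0,0,-1.6],-1],[[0.02,0.04,0.002],[0,0,-1.6],-1],[[0.02,0.04,0.002],[0,0,-1.6],-1],[[0.02,0.04,0.002],[0,0,-1.6],-1],[[0.02,0.04,0.002],[0,0,-1.6],-1],[[0.02,0.04,0.002],[0,0,-1.6],-1],[[0.02,0.04,0.002],[0,0,-1.6],-1],[[0.02,0.04,0.002],[0,0,-1.6],-1],[[0.02,0.04,0.002],[0,0,-1.6],-1]]'
python3 -m crank '[[[0.01,0.04,0],[-0.3,-4,0],-1],[[0.01,0.04,0],[-0.3,-4,0],-1],[[0.01,0.04,-0.01],[-0.3,-4,0],-1],[[0.01,0.04,-0.02],[-0.3,-4,0],-1],[[0.01,0,-0.02],[-0.3,-4,0],-1],[[0.01,0,-0.02],[-0.3,-4,0],-1],[[0,0,0],[0,-1,0],-1],[[0,0,0],[0,0,0],-1]]'
```

```text
clock: 1.3
tool_pos: [0.4169, -0.1696, 0.2507]
orientation: [180.0, 0.0, 175.9]
force: [1.5, -0.6, 0.2]
opening: 0.0016
gripper_force: 0.0
clock: 2.1
tool_pos: [0.4773, -0.0108, 0.1814]
orientation: [-180.0, 25.2, 176.0]
force: [0.2, -1.0, -0.3]
opening: -0.0
gripper_force: 0.0
```

```bash
python3 -m crank '[[[0.026,0.002,-0.02],[0,0,0],-1],[[0.026,0.002,-0.02],[0,0,0],-1],[[0.027,0.002,-0.02],[0,0,0],-1],[[0,0,-0.01],[0,0,0],-1],[[0,0,0],[0,0,0],-1],[[0,0,0],[0,0,0],-1]]'
python3 - <<'E'
from h import *
im,P=pts("side"); cv2.imwrite("pics/s2.png",cv2.resize(im[110:260,190:370],None,fx=4,fy=4)[:600,:]); print(ctrl.get_obs()["force"])
E
```

```text
clock: 2.7
tool_pos: [0.5602, -0.0076, 0.1209]
orientation: [179.8, 24.0, 175.9]
force: [-0.6, 0.2, 0.1]
opening: 0.0005
gripper_force: 0.0
[-0.4532253  -0.59413827  0.20994606]
```

View pics/s2.png

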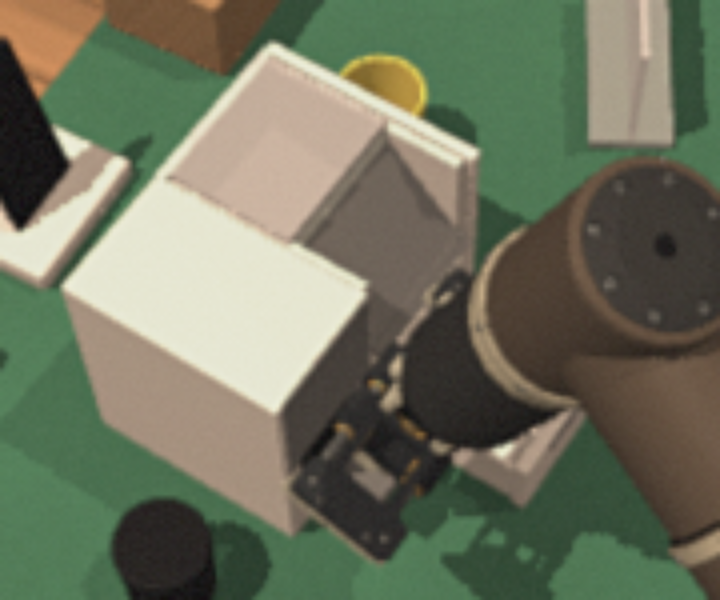

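The gripper is in front of the tower, over the lever, with the gripper body (crop px 350,470) close to but clear of the tower edge. The far finger-back end, at (455,275), comes near the lid side.

```bash
python3 - <<'E'
from h import *
o=ctrl.get_obs(); print(o["joint_pos"].round(1),o["tool_pos"].round(4),o["orientation"].round(1),o["qvel"].round(2))
E
python3 -m crank '[[[-0.002,0.001,-0.008],[0,0,0],-1],[[0,0,0],[0,0,0],-1]]'
python3 - <<'E'
from h import *
o=ctrl.get_obs(); print(o["joint_pos"].round(1),o["tool_pos"].round(4),o["orientation"].round(1),o["qvel"].round(2))
E
```

```text
[  16.5    3.1  -58.3   54.   -10.  -162.4] [ 0.5604 -0.0071  0.1215] [179.8  24.  175.9] [ 0.49 -0.87  0.06  0.46  0.39 -0.34]
clock: 2.95
tool_pos: [0.5604, -0.0055, 0.1174]
orientation: [179.7, 23.7, 176.0]
force: [-0.7, -0.4, 0.2]
opening: 0.0008
gripper_force: 0.0
[  16.5    3.6  -58.3   53.9   -9.6 -162.4] [ 0.5604 -0.0055  0.1174] [179.7  23.7 176. ] [-0.14  0.03  0.05  0.42 -0.16 -0.18]
```

```bash
python3 -m crank '[[[0.001,0.009,0.004],[0.1,1.5,0],0.2],[[0.001,0.009,0],[0.1,1.5,0],0.2],[[0.001,0.009,0],[0.1,1.5,0],0.2],[[0.001,0.007,0],[0.1,1.5,0],0.2],[[0,0,-0.01],[0,0,0],0.2],[[0,0,0],[0,0,0],0.2],[[0,0,0],[0,0,0],0.2]]'
python3 - <<'E'
from h import *
o=ctrl.get_obs(); print(o["joint_pos"].round(1),o["tool_pos"].round(4),o["orientation"].round(1),o["qvel"].round(2))
E
```

```text
clock: 3.65
tool_pos: [0.5653, 0.0239, 0.1109]
orientation: [179.9, 18.1, 176.0]
force: [0.4, -0.3, 0.6]
opening: 0.0497
gripper_force: 0.0
[  26.9    7.1  -46.3   24.3  -22.7 -142.3] [0.5653 0.0239 0.1109] [179.9  18.1 176. ] [-0.35 -0.4   0.27  0.02  0.01  0.06]
```

```bash
python3 -m crank '[[[0,0,-0.01],[0,0,0],0.2],[[0,0,-0.01],[0,0,0],0.2],[[0,0,-0.006],[0,0,0],0.2],[[0,0,-0.003],[0,0,0],0.2],[[0,0,-0.003],[0,0,0],0.2],[[0,0,-0.003],[0,0,0],0.2],[[0,0,0],[0,0,0],0.2]]'; python3 -m crank '[[[0,0,-0.003],[0,0,0],0.2],[[0,0,-0.003],[0,0,0],0.2],[[0,0,0],[0,0,0],0.2]]'
```

```text
clock: 4.35
tool_pos: [0.5662, 0.0239, 0.0763]
orientation: [179.9, 18.2, 175.9]
force: [-2.2, -0.2, 4.8]
opening: 0.0525
gripper_force: 2.0
clock: 4.65
tool_pos: [0.5661, 0.0239, 0.0703]
orientation: [179.9, 18.2, 175.9]
force: [-2.7, 0.1, 5.4]
opening: 0.0527
gripper_force: 2.5
```

```bash
python3 -m crank '[[[0,0,-0.003],[0,0,0],0.2],[[0,0,-0.002],[0,0,0],0.2],[[0,0,-0.002],[0,0,0],0.2],[[0,0,-0.001],[0,0,0],0.2],[[0,0,0],[0,0,0],0.2]]'; python3 -m crank '[[[0,0,-0.001],[0,0,0],0.2],[[0,0,-0.001],[0,0,0],0.2],[[0,0,0],[0,0,0],0.2]]'
```

```text
clock: 5.15
tool_pos: [0.5665, 0.024, 0.0627]
orientation: [179.9, 18.2, 175.9]
force: [-3.0, -0.7, 5.9]
opening: 0.0523
gripper_force: 2.9
clock: 5.45
tool_pos: [0.5666, 0.024, 0.0608]
orientation: [179.9, 18.2, 175.9]
force: [-2.3, -0.1, 5.6]
opening: 0.0524
gripper_force: 3.0
```

```bash
python3 -m crank '[[[0,0,-0.001],[0,0,0],0.2],[[0,0,-0.001],[0,0,0],0.2],[[0,0,0],[0,0,0],0.2]]';python3 -m crank '[[[0,0,-0.001],[0,0,0],0.2],[[0,0,0],[0,0,0],0.2]]'; python3 - <<'E'
from h import *
im,P=pts("side"); cv2.imwrite("pics/s3.png",cv2.resize(im[110:260,190:370],None,fx=4,fy=4))
im,P=pts("scene"); cv2.imwrite("pics/c3.png",cv2.resize(im[130:280,180:340],None,fx=4,fy=4))
E
```

```text
clock: 5.75
tool_pos: [0.5668, 0.024, 0.0589]
orientation: [179.9, 18.2, 175.9]
force: [-2.8, -0.2, 6.2]
opening: 0.0527
gripper_force: 3.0
clock: 5.95
tool_pos: [0.5669, 0.024, 0.058]
orientation: [179.9, 18.2, 175.9]
force: [-1.0, 0.0, 6.3]
opening: 0.0525
gripper_force: 3.1
```

View pics/s3.png

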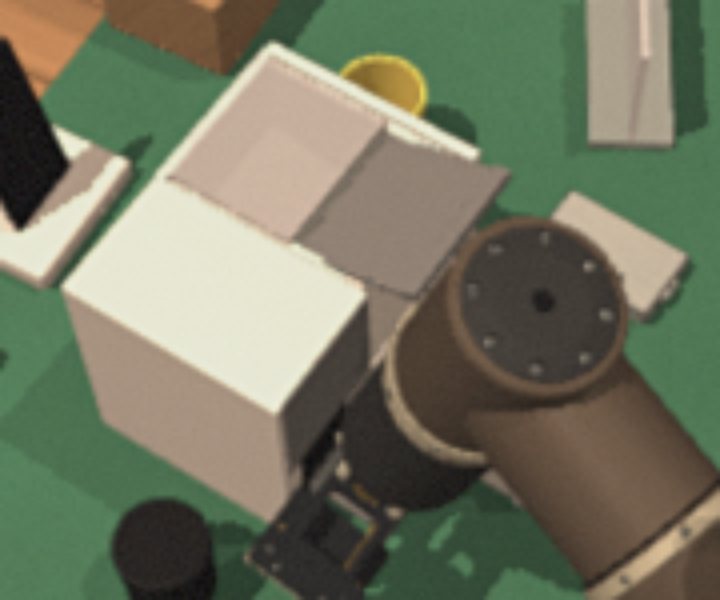

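The lid is well up (grey plate at crop px 410,220) and the arm hides the drawer. I'll measure the lid angle from the depth image.

```bash
cat >> h.py <<'E'
th=np.radians(-4.2);c,s=np.cos(th),np.sin(th);Rd=np.array([[c,-s,0],[s,c,0],[0,0,1]]);o=np.array([.6825,-.0995,0])
def lid():
    im,P=pts("side"); q=((P-o)@Rd)[130:190,260:320].reshape(-1,3)
    a,b,z=q.T; k=(a<-.03)&(a>-.13)&(b<.0)&(b>-.1)&(z>.07)&(im[130:190,260:320].reshape(-1,3).mean(1)>60)
    p=q[k]; f=np.polyfit(p[:,0],p[:,2],1); print("lid n",k.sum(),"slope deg",np.degrees(np.arctan(f[0])),"zrange",np.percentile(p[:,2],[2,98]))
E
python3 -c "
from h import *
lid()"
python3 -m crank '[[[0,0,-0.001],[0,0,0],0.2],[[0,0,0],[0,0,0],0.2]]'
```

```text
lid n 1016 slope deg -24.30405688266543 zrange [0.08238844 0.2213478 ]
clock: 6.3
tool_pos: [0.567, 0.024, 0.0571]
orientation: [179.9, 18.2, 175.9]
force: [-1.8, -0.5, 5.9]
opening: 0.0526
gripper_force: 3.1
```

```bash
python3 -m crank '[[[0,0,-0.001],[0,0,0],0.2],[[0,0,-0.001],[0,0,0],0.2],[[0,0,0],[0,0,0],0.2]]'
python3 -c "
from h import *
lid()
im,P=pts('wrist'); cv2.imwrite('pics/w.png',im)"
```

```text
clock: 6.6
tool_pos: [0.5674, 0.0239, 0.0562]
orientation: [179.9, 18.3, 175.9]
force: [-9.7, 1.0, 19.7]
opening: 0.0529
gripper_force: 10.0
lid n 1010 slope deg -30.660269020275237 zrange [0.08034994 0.22934185]
```

View pics/w.png

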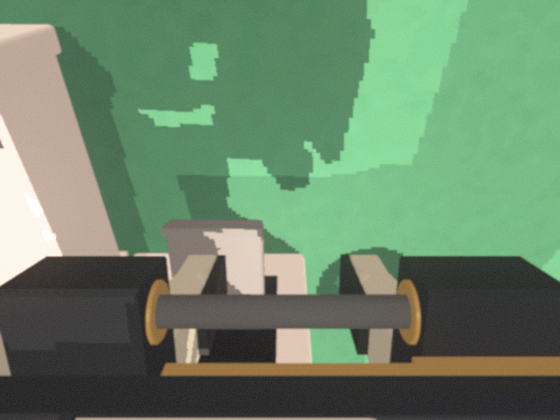

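View pics/c3.png

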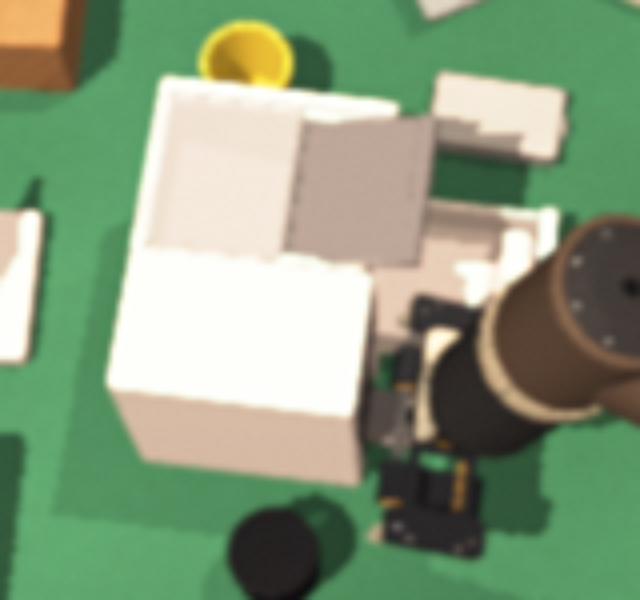

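The lid is fully up and the lever is on its stop at 20 N. In c3 a white bar at (515,245) inside the drawer front may be the tube; I'll check it by depth.

```bash
python3 - <<'E'
from h import *
im,P=pts("scene"); q=((P-o)@Rd)[170:240,265:335].reshape(-1,3); a,b,z=q.T
for lo in np.arange(-.22,-.09,.01):
    k=(a>lo)&(a<lo+.01)&(b>-.1)&(b<-.01)&(z<.08); 
    if k.sum()>3: print(round(lo,2),k.sum(),np.percentile(z[k],[10,50,90]).round(3), b[k].min().round(3), b[k].max().round(3))
E
```

```text
-0.22 25 [0.058 0.063 0.071] -0.1 -0.064
-0.21 26 [0.03  0.039 0.062] -0.099 -0.064
-0.2 32 [0.04  0.044 0.048] -0.093 -0.056
-0.19 39 [0.037 0.043 0.047] -0.091 -0.043
-0.18 49 [0.009 0.031 0.042] -0.095 -0.036
-0.17 52 [0.004 0.01  0.015] -0.099 -0.036
-0.16 54 [0.006 0.011 0.015] -0.1 -0.04
-0.15 50 [0.004 0.01  0.016] -0.1 -0.041
-0.14 50 [0.004 0.01  0.015] -0.099 -0.04
-0.13 48 [0.006 0.011 0.015] -0.099 -0.042
-0.12 48 [0.007 0.011 0.016] -0.1 -0.041
-0.11 35 [0.004 0.007 0.013] -0.087 -0.01
-0.1 49 [0.007 0.01  0.016] -0.065 -0.011
```

```bash
python3 -m crank '[[[0,0,0.0015],[0,0,0],0.2],[[0,0,0.0015],[0,0,0],0.2],[[0,0,0.0015],[0,0,0],0.2],[[0,0,0.0015],[0,0,0],0.2],[[0,0,0.0015],[0,0,0],0.2],[[0,0,0.0015],[0,0,0],0.2],[[0,0,0.0015],[0,0,0],0.2],[[0,0,0.0015],[0,0,0],0.2],[[0,0,0.0015],[0,0,0],0.2],[[0,0,0.0015],[0,0,0],0.2]]'; python3 -m crank '[[[0,0,0.0015],[0,0,0],0.2],[[0,0,0.001],[0,0,0],0.2],[[0,0,0.001],[0,0,0],0.2],[[0,0,0.001],[0,0,0],0.2],[[0,0,0.001],[0,0,0],0.2],[[0,0,0.001],[0,0,0],0.2],[[0,0,0.001],[0,0,0],0.2],[[0,0,0.001],[0,0,0],0.2],[[0,0,0.001],[0,0,0],0.2],[[0,0,0.001],[0,0,0],0.2],[[0,0,0],[0,0,0],0.2]]'; python3 -m crank '[[[0,0,0.001],[0,0,0],0.2],[[0,0,0.001],[0,0,0],0.2],[[0,0,0.001],[0,0,0],0.2],[[0,0,0.001],[0,0,0],0.2],[[0,0,0],[0,0,0],0.2]]'
python3 -c "
from h import *
lid()"
```

```text
clock: 7.75
tool_pos: [0.5664, 0.0241, 0.0697]
orientation: [179.9, 18.2, 175.9]
force: [-2.0, -0.7, 4.7]
opening: 0.0526
gripper_force: 2.5
clock: 8.85
tool_pos: [0.5655, 0.024, 0.0791]
orientation: [179.9, 18.1, 175.9]
force: [0.3, 0.1, -0.3]
opening: 0.0524
gripper_force: 0.0
clock: 9.35
tool_pos: [0.5662, 0.0242, 0.0838]
orientation: [179.9, 18.1, 175.9]
force: [-0.1, 0.3, 1.2]
opening: 0.053
gripper_force: 0.0
lid n 662 slope deg 48.72317294595251 zrange [0.11995682 0.17751152]
```

```bash
python3 -m crank '[[[-0.01,0,0.02],[0,0,0],0.2],[[-0.02,0,0.03],[0,0,0],-1],[[-0.02,-0.02,0.01],[0.1,2,0],-1],[[-0.02,-0.03,0],[0.1,2,0],-1],[[-0.02,-0.03,0],[0.1,2,0],-1],[[-0.02,-0.03,0],[0.2,2,0],-1],[[-0.026,-0.03,0],[0.2,2,0],-1],[[0,-0.013,0],[0.2,2,0],-1],[[0,0,0],[0,0,0],-1],[[0,0,0],[0,0,0],-1]]'
python3 - <<'E'
from h import *
o=ctrl.get_obs(); print(o["joint_pos"].round(1),o["tool_pos"].round(4),o["orientation"].round(1),o["qvel"].round(2))
E
```

```text
clock: 10.4
tool_pos: [0.4302, -0.1291, 0.1434]
orientation: [179.8, 6.1, 175.9]
force: [-0.4, 0.2, 0.2]
opening: 0.0
gripper_force: 0.0
[   9.8   -0.6  -38.7    1.8  -46.  -105.1] [ 0.4302 -0.1291  0.1434] [179.8   6.1 175.9] [ 1.3  -0.31 -0.84  0.03  0.1  -0.15]
```

```bash
python3 -m crank '[[[0,0,-0.03],[0,0,0],-1],[[0,0,-0.03],[0,0,0],-1],[[0,0,-0.03],[0,0,0],-1],[[0,0,-0.015],[0,0,0],-1],[[0,0,0],[-0.2,-3,0],-1],[[0,0,0],[-0.2,-3,0],-1],[[0,0,0],[0,0,0],-1]]'
python3 - <<'E'
from h import *
o=ctrl.get_obs(); print(o["joint_pos"].round(1),o["tool_pos"].round(4),o["orientation"].round(1),o["force"])
E
```

```text
clock: 11.1
tool_pos: [0.4273, -0.1285, 0.0376]
orientation: [179.8, 12.0, 176.0]
force: [0.2, -0.6, -1.2]
opening: 0.0003
gripper_force: 0.0
[  11.1    6.2  -54.8    9.8  -17.6 -114.1] [ 0.4273 -0.1285  0.0376] [179.8  12.  176. ] [ 0.22597296 -0.60554897 -1.17475333]
```

```bash
python3 -m crank '[[[0.008,-0.0006,-0.001],[0,0,0],-1],[[0.006,-0.0004,-0.001],[0,0,0],-1],[[0.005,-0.0004,0],[0,0,0],-1],[[0.005,-0.0004,0],[0,0,0],-1],[[0.005,-0.0004,0],[0,0,0],-1],[[0.005,-0.0004,0],[0,0,0],-1]]'
python3 -m crank '[[[0.006,-0.0004,0],[0,-1,0],-1],[[0.006,-0.0004,0],[0,-1,0],-1],[[0.006,-0.0004,0],[0,-1,0],-1],[[0.006,-0.0004,0],[0,-1,0],-1],[[0.006,-0.0004,0],[0,-1,0],-1]]'
python3 - <<'E'
from h import *
o=ctrl.get_obs(); print(o["joint_pos"].round(1),o["force"])
E
```

```text
clock: 11.7
tool_pos: [0.4642, -0.1316, 0.0363]
orientation: [179.8, 12.1, 175.9]
force: [-3.8, 3.1, 1.1]
opening: 0.0003
gripper_force: 1.7
clock: 12.2
tool_pos: [0.4934, -0.1335, 0.0359]
orientation: [179.4, 17.1, 175.8]
force: [-4.5, -3.0, -0.3]
opening: 0.0003
gripper_force: 1.7
[   7.7   10.3  -55.2   20.8   -8.3 -121.9] [-4.49004212 -2.97963282 -0.28996401]
```

```bash
python3 -m crank '[[[0.005,-0.0004,0],[0,0,0],-1],[[0.005,-0.0004,0],[0,0,0],-1],[[0.005,-0.0004,0],[0,-1,0],-1],[[0.004,-0.0003,0],[0,-1,0],-1],[[0,0,0],[0,0,0],-1]]'
python3 -m crank '[[[0.003,-0.0002,0],[0,-1,0],-1],[[0.003,-0.0002,0],[0,0,0],-1],[[0.003,-0.0002,0],[0,0,0],-1],[[0,0,0],[0,0,0],-1]]'
python3 - <<'E'
from h import *
o=ctrl.get_obs(); print(o["joint_pos"].round(1),o["force"])
E
```

```text
clock: 12.7
tool_pos: [0.5146, -0.1364, 0.0393]
orientation: [179.1, 19.0, 175.8]
force: [-0.1, -0.6, -0.2]
opening: 0.0004
gripper_force: 0.0
clock: 13.1
tool_pos: [0.5244, -0.1382, 0.0419]
orientation: [178.7, 19.7, 175.8]
force: [0.4, -0.3, -0.8]
opening: 0.0002
gripper_force: 0.0
[   2.    11.2  -58.1   38.2   -1.3 -134. ] [ 0.4125796  -0.30957203 -0.83124043]
```

```bash
python3 -m crank '[[[0,0,0],[0.1,2,0],-1],[[0,0,0],[0.1,2,0],-1],[[0,0,-0.002],[0.1,1.5,0],-1],[[0,0,-0.002],[0,0,0],-1],[[0,0,0],[0,0,0],-1]]'
python3 - <<'E'
from h import *
ob=ctrl.get_obs(); print(ob["joint_pos"].round(1),ob["force"])
im,P=pts("scene"); q=((P-o)@Rd)[150:240,240:335].reshape(-1,3); a,b,z=q.T
k=(a<-.1)&(b>-.105)&(b<.01)&(z>.052)&(z<.068); print(k.sum(),np.percentile(a[k],[1,5,10,50]).round(4))
cv2.imwrite("pics/c5.png",cv2.resize(im[130:280,180:340],None,fx=4,fy=4))
E
```

```text
clock: 13.6
tool_pos: [0.5211, -0.132, 0.0185]
orientation: [-179.7, 15.9, 175.8]
force: [-0.4, 0.6, 0.3]
opening: 0.0005
gripper_force: 0.0
[   3.3   14.   -57.5   40.2   -3.6 -137.3] [-0.43178405  0.55534114  0.25279084]
91 [-0.1438 -0.1431 -0.1415 -0.1352]
```

View pics/c5.png

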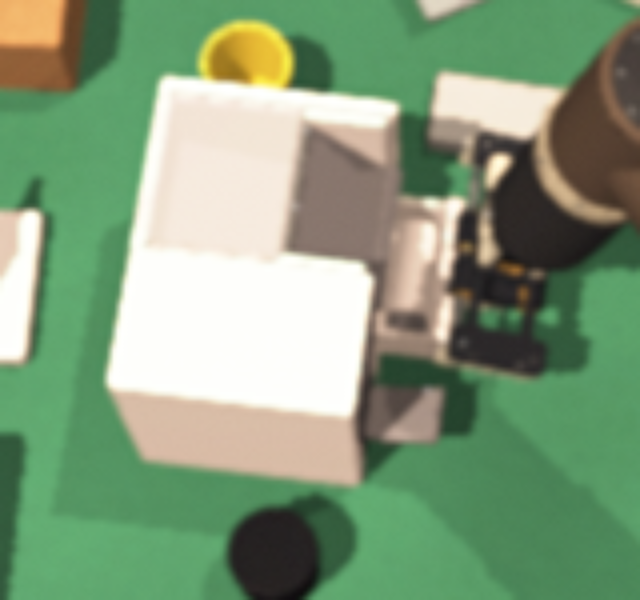

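```bash
python3 -m crank '[[[-0.004,0,0.008],[0,0,0],-1],[[0,0,0.006],[0.1,1.5,0],-1],[[0,-0.002,0.003],[0.1,1.5,0],-1],[[0,-0.003,0],[0.1,1.5,0],-1],[[0,0,0],[0,0,0],-1],[[0,0,0],[0,0,0],-1]]'
python3 - <<'E'
from h import *
ob=ctrl.get_obs(); print(ob["joint_pos"].round(1),ob["force"])
E
```

```text
clock: 14.25
tool_pos: [0.5188, -0.1438, 0.0331]
orientation: [-178.8, 12.6, 175.7]
force: [-1.2, -0.2, 0.2]
opening: 0.0001
gripper_force: 0.0
[   7.8   14.2  -45.4   11.8  -18.7 -112.9] [-1.24170478 -0.23192826  0.2149919 ]
```

```bash
python3 -m crank '[[[0.003,0,0.001],[0,0,0],-1],[[0.003,0,0.001],[-0.3,0,0],-1],[[0.002,0,0],[-0.3,0,0],-1],[[0.002,0,0],[-0.3,0,0],-1],[[0.002,0,0],[0,0,0],-1],[[0,0,0],[0,0,0],-1]]'
python3 -m crank '[[[0.002,0,0],[0,-0.7,0],-1],[[0.002,0,0],[0,-0.7,0],-1],[[0,0,0],[0,0,0],-1]]'
python3 - <<'E'
from h import *
ob=ctrl.get_obs(); print(ob["joint_pos"].round(1),ob["force"])
E
```

```text
clock: 14.85
tool_pos: [0.5303, -0.1438, 0.0348]
orientation: [-177.9, 12.6, 176.0]
force: [-2.1, -1.1, -0.4]
opening: 0.0005
gripper_force: 0.9
clock: 15.15
tool_pos: [0.5346, -0.1436, 0.035]
orientation: [-178.0, 14.0, 176.0]
force: [-0.6, -0.1, -1.4]
opening: 0.0003
gripper_force: 0.8
[   7.7   14.5  -47.    17.7  -15.8 -118.5] [-0.63734233 -0.11176474 -1.39849429]
```

```bash
python3 -m crank '[[[0.002,0,0],[0,-0.7,0],-1],[[0.002,0,0],[0,-0.7,0],-1],[[0,0,0],[0,0,0],-1]]'
python3 -m crank '[[[0.002,0,0],[0,-0.7,0],-1],[[0.002,0,0],[0,-0.7,0],-1],[[0,0,0],[0,0,0],-1]]'
python3 -m crank '[[[0.002,0,0],[0,0,0],-1],[[0,0,0],[0,0,0],-1]]'
python3 - <<'E'
from h import *
ob=ctrl.get_obs(); print(ob["joint_pos"].round(1),ob["force"])
E
```

```text
clock: 15.45
tool_pos: [0.5387, -0.1436, 0.0352]
orientation: [-178.1, 15.4, 175.9]
force: [-1.7, 1.2, -1.1]
opening: 0.0005
gripper_force: 0.8
clock: 15.75
tool_pos: [0.5426, -0.1437, 0.0352]
orientation: [-178.2, 16.8, 175.9]
force: [-1.1, 1.4, -0.2]
opening: 0.0003
gripper_force: 1.0
clock: 15.95
tool_pos: [0.5448, -0.1439, 0.0353]
orientation: [-178.2, 16.8, 175.9]
force: [-1.0, 0.3, -1.3]
opening: 0.0005
gripper_force: 0.9
[   5.1   14.1  -52.5   32.2   -8.3 -130.7] [-1.01377189  0.30840468 -1.31579328]
```

```bash
python3 -m crank '[[[0.002,0,0],[0,0,0],-1],[[0,0,0],[0,0,0],-1]]'
python3 -m crank '[[[0.002,0,0],[0,0,0],-1],[[0,0,0],[0,0,0],-1]]'
python3 -m crank '[[[0.002,0,0],[0,0,0],-1],[[0,0,0],[0,0,0],-1]]'
python3 - <<'E'
from h import *
ob=ctrl.get_obs(); print(ob["joint_pos"].round(1),ob["force"])
E
```

```text
clock: 16.15
tool_pos: [0.5472, -0.1438, 0.0354]
orientation: [-178.2, 16.8, 175.9]
force: [-1.4, -2.4, -0.2]
opening: 0.0004
gripper_force: 0.8
clock: 16.35
tool_pos: [0.5496, -0.1435, 0.0354]
orientation: [-178.2, 16.8, 175.9]
force: [-0.4, 0.8, -0.2]
opening: 0.0002
gripper_force: 0.3
clock: 16.55
tool_pos: [0.5517, -0.1434, 0.0354]
orientation: [-178.2, 16.9, 175.9]
force: [0.4, 0.1, -0.9]
opening: 0.0002
gripper_force: 0.0
[   5.4   14.6  -51.3   30.3   -8.9 -129.2] [ 0.40155144  0.10375838 -0.86668341]
```

```bash
cat >> h.py <<'E'
def drw():
  for n in ("scene","side"):
    im,P=pts(n); q=((P-o)@Rd).reshape(-1,3); a,b,z=q.T
    k=(a<-.095)&(a>-.25)&(b>-.108)&(b<.012)&(z>.053)&(z<.067)&(im.reshape(-1,3).min(1)>90); print(n,k.sum(),np.percentile(a[k],[1,5,10,50]).round(4))
E
python3 - <<'E'
from h import *
drw()
im,P=pts("scene");cv2.imwrite("pics/c6.png",cv2.resize(im[130:280,180:340],None,fx=4,fy=4))
E
```

```text
scene 54 [-0.1143 -0.1133 -0.1123 -0.1068]
side 1 [-0.127 -0.127 -0.127 -0.127]
```

View pics/c6.png

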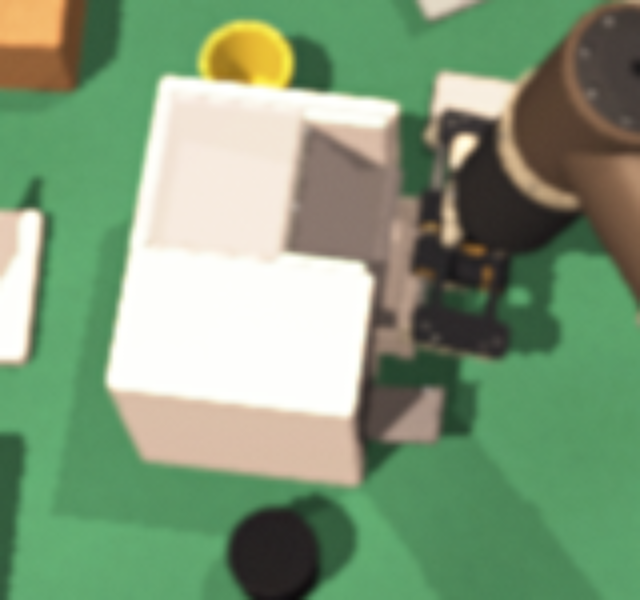

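```bash
python3 -m crank '[[[0.002,0,0],[0,0,0],-1],[[0,0,0],[0,0,0],-1]]'
```

```text
clock: 16.9
tool_pos: [0.553, -0.1437, 0.0351]
orientation: [-178.2, 16.8, 175.9]
force: [1.0, 0.4, -1.0]
opening: 0.0005
gripper_force: 0.0
```

The drawer front is now at crop px (400,290), about 14 mm open. I've felt no catch yet, so I keep pushing.

```bash
python3 -m crank '[[[0.002,0,0],[0,0,0],-1],[[0,0,0],[0,0,0],-1]]';python3 -m crank '[[[0.002,0,0],[0,0,0],-1],[[0,0,0],[0,0,0],-1]]'
python3 -m crank '[[[0.0015,0,0],[0,0,0],-1],[[0,0,0],[0,0,0],-1]]'
```

```text
clock: 17.1
tool_pos: [0.5549, -0.1437, 0.0351]
orientation: [-178.2, 16.8, 175.9]
force: [0.5, 0.5, -1.1]
opening: 0.0005
gripper_force: 0.0
clock: 17.3
tool_pos: [0.5569, -0.1437, 0.0351]
orientation: [-178.2, 16.8, 175.9]
force: [-0.1, -0.4, -0.4]
opening: 0.0005
gripper_force: 0.0
clock: 17.5
tool_pos: [0.5583, -0.1437, 0.0351]
orientation: [-178.2, 16.8, 175.9]
force: [1.0, -0.2, -0.2]
opening: 0.0007
gripper_force: 0.0
```

```bash
python3 -m crank '[[[0.0015,0,0],[0,0,0],-1],[[0,0,0],[0,0,0],-1]]';python3 -m crank '[[[0.0015,0,0],[0,0,0],-1],[[0,0,0],[0,0,0],-1]]'
python3 -m crank '[[[0.001,0,0],[0,0,0],-1],[[0,0,0],[0,0,0],-1]]'; python3 -c "
from h import *
drw()"
```

```text
clock: 17.7
tool_pos: [0.5598, -0.1437, 0.0351]
orientation: [-178.2, 16.8, 175.9]
force: [-0.1, -0.8, -0.2]
opening: 0.0004
gripper_force: 0.0
clock: 17.9
tool_pos: [0.5603, -0.1439, 0.0348]
orientation: [-178.2, 16.7, 175.9]
force: [-3.0, 0.9, 3.5]
opening: 0.0007
gripper_force: 1.9
clock: 18.1
tool_pos: [0.5605, -0.144, 0.0345]
orientation: [-178.2, 16.7, 175.9]
force: [-7.8, 3.5, 5.6]
opening: 0.0002
gripper_force: 3.8
scene 38 [-0.1047 -0.1037 -0.1028 -0.0982]Traceback (most recent call last):
  File "<string>", line 3, in <module>
    drw()
    ~~~^^
  File "h.py", line 18, in drw
    k=(a<-.095)&(a>-.25)&(b>-.108)&(b<.012)&(z>.053)&(z<.067)&(im.reshape(-1,3).min(1)>90); print(n,k.sum(),np.percentile(a[k],[1,5,10,50]).round(4))
                                                                                                            ~~~~~~~~~~~~~^^^^^^^^^^^^^^^^^^
    return _quantile_unchecked(
        a, q, axis, out, overwrite_input, method, keepdims, weights)
    return _ureduce(a,
                    func=_quantile_ureduce_func,
    ...<5 lines>...
                    overwrite_input=overwrite_input,
                    method=method)
    r = func(a, **kwargs)
    result = _quantile(arr,
                       quantiles=q,
    ...<2 lines>...
                       out=out,
                       weights=wgt)
    slices_having_nans = np.isnan(arr[-1, ...])
                                  ~~~^^^^^^^^^
IndexError: index -1 is out of bounds for axis 0 with size 0
```

```bash
python3 -m crank '[[[-0.004,0,0],[0,0,0],-1],[[-0.01,0,0],[0,0,0],-1],[[-0.015,0,0.01],[0.1,1,0],-1],[[-0.015,0,0.01],[0.1,1,0],-1],[[-0.015,-0.00,0.01],[0.1,1,0],-1],[[0,0,0],[0,0,0],-1]]'; python3 - <<'E'
from h import *
im,P=pts("scene");cv2.imwrite("pics/c7.png",cv2.resize(im[150:260,220:340],None,fx=5,fy=5))
q=((P-o)@Rd)[150:240,240:335].reshape(-1,3); a,b,z=q.T
for lo in np.arange(-.13,-.09,.003):
    k=(a>lo)&(a<lo+.003)&(b>-.105)&(b<.01)&(z<.07); print(lo.round(3),k.sum(),np.percentile(z[k],[10,50,90]).round(3) if k.sum() else '')
E
```

```text
clock: 18.8
tool_pos: [0.5036, -0.1435, 0.0666]
orientation: [-178.4, 13.9, 175.8]
force: [0.7, 0.5, -0.3]
opening: 0.0003
gripper_force: 0.0
-0.13 29 [-0.005  0.001  0.006]
-0.127 30 [-0.007 -0.001  0.005]
-0.124 26 [-0.004  0.     0.003]
-0.121 32 [-0.004  0.001  0.004]
-0.118 28 [-0.003  0.     0.005]
-0.115 28 [-0.005  0.     0.005]
-0.112 38 [-0.003  0.001  0.059]
-0.109 59 [0.001 0.053 0.064]
-0.106 28 [0.056 0.063 0.067]
-0.103 31 [0.056 0.062 0.066]
-0.1 32 [0.058 0.062 0.067]
-0.097 9 [0.048 0.059 0.065]
-0.094 29 [0.009 0.03  0.042]
-0.091 31 [0.029 0.037 0.043]
```

View pics/c7.png

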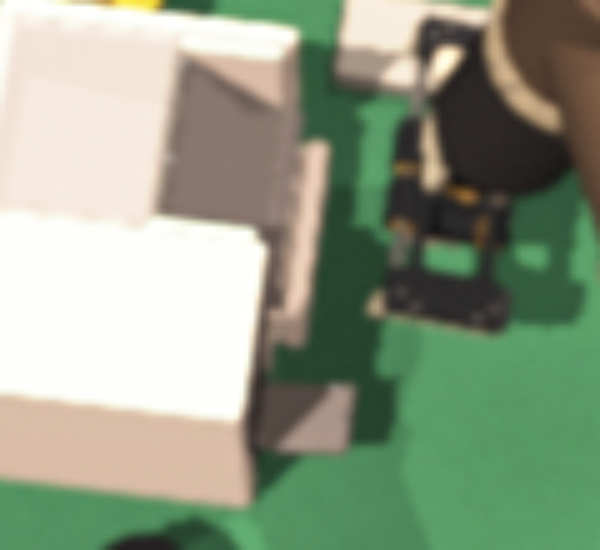

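The drawer front is at crop px (315,240), about 9 mm open, so past any possible catch. The contact force vanished at about 20 mm, which fits the catch pulling it in. I'll press once more to confirm the stop.

```bash
python3 -m crank '[[[0.012,0,-0.011],[0,-1,0],-1],[[0.012,0,-0.01],[0,-1,0],-1],[[0.012,0,-0.01],[0,-1,0],-1],[[0.01,0,0],[0,0,0],-1],[[0.005,0,0],[0,0,0],-1],[[0.003,0,0],[0,0,0],-1],[[0.002,0,0],[0,0,0],-1],[[0,0,0],[0,0,0],-1]]'; python3 -m crank '[[[0.002,0,0],[0,0,0],-1],[[0.001,0,0],[0,0,0],-1],[[0,0,0],[0,0,0],-1]]'
```

```text
clock: 19.65
tool_pos: [0.5595, -0.1435, 0.0342]
orientation: [-178.6, 16.8, 175.8]
force: [-0.1, 0.2, -0.6]
opening: 0.0004
gripper_force: 0.0
clock: 19.95
tool_pos: [0.5605, -0.144, 0.0337]
orientation: [-178.5, 16.6, 175.8]
force: [-6.2, 1.8, 4.3]
opening: 0.0003
gripper_force: 3.1
```

```bash
python3 -m crank '[[[0.002,0,0],[0,0,0],-1],[[0,0,0],[0,0,0],-1]]'; python3 -m crank '[[[0.002,0,0],[0,0,0],-1],[[0,0,0],[0,0,0],-1]]'
```

```text
clock: 20.15
tool_pos: [0.5608, -0.1443, 0.0332]
orientation: [-178.5, 16.5, 175.8]
force: [-12.4, 5.2, 9.3]
opening: 0.0004
gripper_force: 6.4
clock: 20.35
tool_pos: [0.561, -0.1446, 0.0327]
orientation: [-178.4, 16.4, 175.7]
force: [-18.5, 7.1, 14.1]
opening: 0.0
gripper_force: 9.9
```

Firm stop confirmed at 18 N. I back off, check and hand in.

```bash
python3 -m crank '[[[-0.006,0,0],[0,0,0],-1],[[-0.015,0,0],[0,0,0],-1],[[-0.02,0,0.01],[0.1,1,0],-1],[[-0.02,0,0.01],[0.1,1,0],-1],[[-0.02,0,0.02],[0.1,1,0],-1],[[-0.01,0,0.02],[0,0,0],-1],[[0,0,0],[0,0,0],-1],[[0,0,0],[0,0,0],-1]]'; python3 - <<'E'
from h import *
lid()
im,P=pts("scene")
q=((P-o)@Rd)[150:240,240:335].reshape(-1,3); a,b,z=q.T
for lo in np.arange(-.118,-.09,.003):
    k=(a>lo)&(a<lo+.003)&(b>-.105)&(b<.01)&(z<.07); print(lo.round(3),k.sum(),np.percentile(z[k],[10,50,90]).round(3) if k.sum() else '')
print(close_job())
E
```

```text
clock: 21.15
tool_pos: [0.4756, -0.1436, 0.0948]
orientation: [-178.7, 13.9, 175.8]
force: [0.2, -0.4, -1.4]
opening: 0.0001
gripper_force: 0.0
lid n 810 slope deg 48.43203225158978 zrange [0.1071821  0.17643898]
-0.118 27 [-0.006 -0.001  0.006]
-0.115 30 [-0.003  0.     0.003]
-0.112 36 [-0.004  0.001  0.059]
-0.109 57 [-0.     0.052  0.065]
-0.106 34 [0.058 0.061 0.067]
-0.103 28 [0.058 0.063 0.068]
-0.1 30 [0.058 0.062 0.066]
-0.097 10 [0.054 0.06  0.064]
-0.094 30 [0.011 0.03  0.039]
-0.091 35 [0.033 0.038 0.043]
the job is handed in; nothing more can be done
None
```

The job is handed in at about 21 s (no verdict was returned): the lever was pressed to its stop and eased back, the lid measured shut, the tube was in the drawer when the lid was up, and the drawer is firm on its stop (18 N), though I inferred passing the catch from position and the drop in force rather than feeling it.

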